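# Vent the sample chamber and hold its sprung cover just below balance

## Task

Vent the sample chamber first: give its wide ribbed vent cap about a quarter turn anticlockwise and leave the square-headed drain plug tight. Then take the cover by its bar handle, raise it a little past its balance point at 60 degrees without letting it fly up towards its stop, bring it back down to roughly 5 to 10 degrees below balance, and finish there, holding the cover still in the gripper so that it neither falls shut nor springs open. Leave the things standing around where they are.

Things in the scene. Friction and masses are not known exactly. Their poses are not given: they have to be found in the camera images.
- chamber: fixed metal box, 120 (x) x 100 (y) x 64 mm high without cover; origin at the centre of its underside; -x is its front (handle side), +x the hinge side; foot flange 132 x 112 x 6 mm. On each side a 16 mm pipe, 30 mm up, runs to a port post 80 mm from the origin along +y or -y. Which of the two ports carries the vent cap and which the drain plug varies
- cover (a joint): angle of the sprung cover (rad): 0 shut and level, grows as the front edge rises, stop at 1.6. Weight and hinge spring balance at 1.05 (60 degrees): below, it falls shut when let go; above, the spring carries it up to the stop. Shut, it takes about 1.5 N at the handle to lift, near balance almost nothing
- cover_hinge (a point): middle of the hinge axis, fixed on the chamber, 66 mm behind its origin and 69 mm above the table; axes those of the chamber, the axis runs along y
- cover_handle (a point): middle of the cover's handle, a round steel bar 10 mm thick, 70 long, parallel to the hinge, 168 mm from it and level with it when shut, 36 mm clear of the cover's edge, on two 8 mm rods 31 mm either side of the middle. Pinched across from above it rolls between the fingers as the cover swings. Cover plate 126 x 104 x 6 mm, 0.7 kg with handle; the point turns with it
- vent_cap (a joint): turn of the vent cap (rad), 0 screwed tight, grows anticlockwise seen from above; starts between 0 and 0.3, stop at 2.4; turns with slight friction (about 0.05 N m), stays where it is left and does not rise; open from 1.15 on
- vent_cap_grip (a point): point on the axis of the vent cap at the height to grip, 100 mm above the table: the wide round ribbed black cap 34 mm across, from 86 to 110 mm above the table, with a narrow bar (28 x 6 mm, 5 mm high) across its flat top; it stands on one of the ports beside the chamber, 30 mm from the box wall, higher than the shut cover (72 mm)
- drain_plug (a joint): turn of the drain plug (rad), 0 tight at the start, grows anticlockwise; to be left tight
- drain_plug_grip (a point): point on the axis of the drain plug, 100 mm above the table: the smaller plug on the other port, a black disc 26 mm across with a 14 mm square metal head on top, upper end 108 mm above the table
- objective_can: black plastic objective can, 38 mm across, 54 tall, standing behind the chamber on its left; origin at the centre of its underside; bystander
- knob_spare: loose black spare knob, 22 mm across and 22 tall, lying in front of the left port; origin at the centre of its underside; bystander
- filter_disc: small light syringe filter, 27 mm across, 20 tall, lying in front of the right port; origin at the centre of its underside; bystander
- tube_rack: microtube rack, 66 x 110 x 47 mm tall, left of the work; origin at the centre of its underside; bystander
- tube: capped sample tube, 34 mm across, 112 tall, standing at the left; origin at the centre of its underside; bystander
- blower: dark rubber dust blower with a thin nozzle, 47 mm across, 106 tall, standing at the left; origin at the centre of its underside; bystander
- joystick_column (a point): top centre of the fixed beige joystick column left of the chamber, a post 45 mm across reaching 198 mm above the table, with an arm off to the left that carries a dark joystick; an obstacle to pass above or keep 100 mm from
Mind the look-alikes: they are no part of the job. Leave any blue or pink look-alike of the part that bears vent_cap alone.

How it is judged:
On the way, in this order (a step that is already met when the one before it is completed fails the run):
1. the vent cap is unscrewed about a quarter turn (value of joint vent_cap above 1.15 rad), for 0.2 s.
2. the cover is raised past its balance point (value of joint cover above 1.07 rad), for 0.2 s.
At the end, for the whole second after the job is handed in: The cover is held still by the gripper (at least 0.2 N between the fingers and the cover, turning slower than 0.06 rad/s) between 0.78 and 1.03 rad, just below its balance point at 1.05; the vent cap is open by more than 1.15 rad and the drain plug turned by less than 0.3 (value of joint cover between 0.78 and 1.03 rad and velocity of joint cover between -0.06 and 0.06 rad/s and contact force between the fingers and cover above 0.2 N and value of joint vent_cap above 1.15 rad and value of joint drain_plug below 0.3 rad); the arm keeps its last pose, push and grip.
It fails at once if the cover is lifted (over 0.1 rad) before the vent cap is unscrewed (value of joint cover above 0.1 rad and value of joint vent_cap below 1.1 rad).
It fails at once if the cover flies up towards its stop (over 1.4 rad) (value of joint cover above 1.4 rad).
It fails at once if the drain plug is unscrewed (0.3 rad or more) (value of joint drain_plug above 0.3 rad).
It fails at once if a bystander is moved by more than 25 mm (distance of any of objective_can, knob_spare, filter_disc, tube_rack, tube, blower from where it was at the start of the episode above 0.025 m).
It also fails if it takes over 51 s, if anything falls off the work surface, if the arm or the gripper's body presses on something with over 40 N, if the wrist force passes 120 N, or if a joint passes its speed limit or range.

## Robot

A 6-joint arm with a two-finger parallel gripper is mounted at the origin on a cart in front of the work surface, level with it; the furniture and walls round the work are solid. World frame = base frame: x ahead of the robot, y to its left, z up, the work surface at z = 0. Lengths are in m, angles in rad, forces in N, time in s.
With the tool pointing down it reaches from about 0.275 to 1 m from the base axis. Payload 8.4 kg.
Tool frame: the origin (TCP) lies on the centre line of the jaws, within the pads' length; the fingertips stand 17 mm ahead of it and the grasp point (between the pads) lies 2 mm behind it (bot.tcp_to_tips is the z of the fingertips in the tool frame, in m); z points along the fingers, y is the line along which they close (so a half turn about z gives the same grasp; the last joint's range is limited). The gripper opens to 85 mm and grips with 20 to 120 N. Pads are 22 mm wide; open, the fingers measure 114 mm over their backs; the gripper's body (76 mm by 85 mm) begins 54 mm behind the grasp point. The pads swing forward as they close: fully open they stand 13 mm farther back than shut.
Start: joints at [1.307, 0.353, 1.633, -0, 1.155, -0.002], TCP at [0.162, 0.604, 0.248] pointing down, gripper open.
Joint ranges: [-2.63, 2.63], [-0.92, 2.1], [0.06, 2.66], [-1.3, 4.44], [0, 2.69], [-3.02, 3.02]. Speed limits (rad/s): [2.22, 2.22, 2.79, 3.14, 3.14, 3.14].

## Interface

Orientations are given as a unit quaternion [x, y, z, w].
In Python, from workcell import bot, hand, kinematics, get_obs, vision, hand_in gives the robot as it stands. The module is installed in compiled form; this text tells all that it offers. Calls block until the motion is done:
- bot.reach(position, orientation): joint-space move of the TCP to a pose.
- bot.servo_line(position, ori=None, velocity=0.15): straight line of the TCP; ori=None keeps the orientation; velocity is the mean speed in m/s.
- bot.goto_joints(angles): joint-space move.
- hand.move_gripper(opening, strength=None): finger opening in m; strength is the grip in N (None keeps the last); returns when the fingers have stopped.
- bot.dwell(seconds).
- kinematics.solve_ik(position, orientation): joint angles nearest the present ones, or None.
- get_obs(): the state.
- vision.read_camera(name): name is "scene" or "top"; returns a dict with "frame" (384x512x3 uint8, red, green, blue), "intrinsics" (3x3 intrinsics, pixels), "dist" ([k1, k2, p1, p2, k3] as OpenCV has them; the pictures are not rectified), "view" (4x4, takes a point from world to camera coordinates). Camera axes: x right, y down, z forward; pixel columns grow to the right and rows downward; lengths in m; the calibration is good to about 2 mm. A picture is of the moment at which its call begins. There is no depth.
A pose or a line that the arm cannot do raises bot.IKError and nothing moves.
- hand_in(): hands the job in; it is judged then, once.
The state is a dict: "time_s": time; "joint_pos": joint angles; "joint_vel": joint speeds; "joint_efforts": joint torques, N m; "position": TCP position; "orientation": TCP orientation; "wrist_force": force on the tool from outside, world axes, zero at the start; "ft_torque": the same for the moment, N m; "gripper_width": finger opening in m; "grip_force": force on a finger pad.
Only numpy, scipy, OpenCV 4.12 (cv2) and the standard library are available. Lean on these libraries where they do the work, as an engineer would, in place of code of your own. Each camera call takes 0.05 s, during which the arm holds its last target. There are 200 camera calls.

## Working session

There is one attempt and no reset: what is moved stays moved. The work goes in short steps, each a Python script; the robot and the scene stay as the last script left them, time stands still between calls to the robot, and variables do not carry over. Pictures are saved under pics/ and viewed, at most 10 in all, crops included, and the job is handed in when it is done.

```bash
mkdir -p pics
python3 - <<'E'
from workcell import bot,hand,kinematics,get_obs,vision
import cv2,pickle,numpy as np
d={n:vision.read_camera(n) for n in("scene","top")}
pickle.dump(d,open("cams.pkl","wb"))
for n in d:
    cv2.imwrite(f"pics/{n}0.png",cv2.resize(d[n]["frame"][:,:,::-1],(800,600),interpolation=cv2.INTER_CUBIC))
    V=d[n]["view"];print(n,-V[:3,:3].T@V[:3,3],V[2,:3],d[n]["intrinsics"][0,0],d[n]["dist"])
o=get_obs();print(o["time_s"],o["orientation"],bot.tcp_to_tips)
E
```

```text
scene [0.19886    0.55264435 0.9276258 ] [ 0.35724601 -0.5664714  -0.74262065] 392.2121056187532 [-0.10722131  0.          0.          0.          0.        ]
top [ 0.5142676  -0.05958159  1.09258015] [ 0.09516104 -0.00413103 -0.99545332] 378.15738481960886 [-0.01347922  0.          0.          0.          0.        ]
0.1 [ 1.30535272e-01  9.91443482e-01 -5.99726419e-04 -6.86301584e-05] 0.017
```

View pics/top0.png

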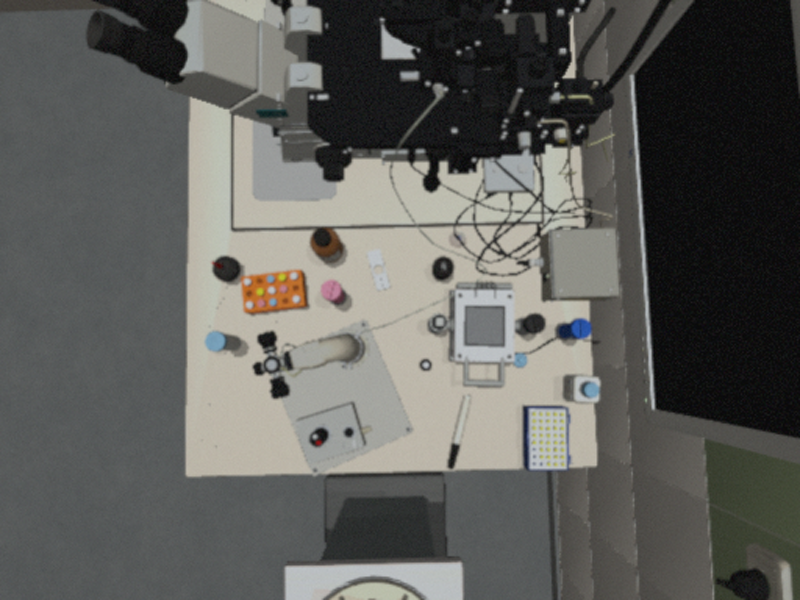

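View pics/scene0.png

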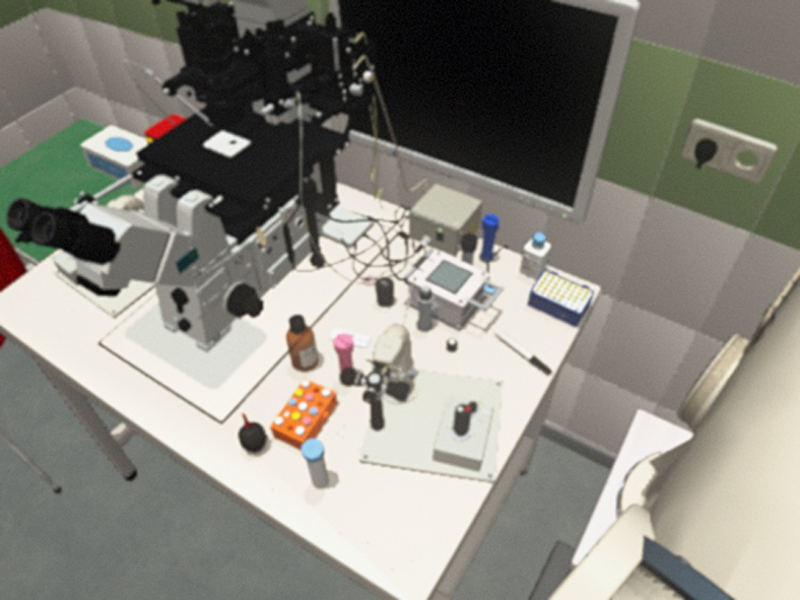

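The top view shows the chamber's light cover with a grey window at about (484,325) and its handle at (484,372). A black round cap sits on its right port (532,323), and a smaller metal-headed plug on the left port (438,323).

There are four candidates for the cap in the top view: black (532,323), plug (438,323), blue (578,328) and pink (333,290). The black one on the right port fits the description. I'll confirm it in one enlarged crop and measure.

```bash
cat > u.py <<'E'
import numpy as np,cv2
def ray(c,uv,z):
    "pixels -> world points on the plane z"
    p=cv2.undistortPoints(np.float64(uv).reshape(-1,1,2),c["intrinsics"],np.float64(c["dist"])).reshape(-1,2)
    R,t=c["view"][:3,:3],c["view"][:3,3]; o=-R.T@t
    d=np.c_[p,np.ones(len(p))]@R
    return o+d*((z-o[2])/d[:,2])[:,None]
def proj(c,P):
    return cv2.projectPoints(np.float64(P).reshape(-1,1,3),cv2.Rodrigues(c["view"][:3,:3])[0],c["view"][:3,3],c["intrinsics"],np.float64(c["dist"]))[0].reshape(-1,2)
E
python3 - <<'E'
import pickle,cv2,numpy as np
from u import *
d=pickle.load(open("cams.pkl","rb"));t=d["top"];s=d["scene"]
f=t["frame"];g=cv2.cvtColor(f,cv2.COLOR_RGB2GRAY);hsv=cv2.cvtColor(f,cv2.COLOR_RGB2HSV)
# dark blobs near chamber, at 0.11
m=((g<70)).astype(np.uint8)
n,l,st,ce=cv2.connectedComponentsWithStats(m)
for i in range(1,n):
    x,y,w,h,a=st[i]
    if a>8 and 260<ce[i][0]<400 and 165<ce[i][1]<250: print("dark",st[i],ce[i].round(1),ray(t,ce[i],.11).round(4))
# grey window of the cover
m=((g>70)&(g<150)&(hsv[...,1]<60)).astype(np.uint8)
n,l,st,ce=cv2.connectedComponentsWithStats(m)
for i in range(1,n):
    x,y,w,h,a=st[i]
    if a>60 and 280<ce[i][0]<350 and 180<ce[i][1]<250:
        q=cv2.minAreaRect(np.argwhere(l==i)[:,::-1].astype(np.float32)); print("grey",st[i],ce[i].round(1),q,ray(t,[q[0]],.072).round(4))
A=cv2.resize(f[172:254,264:394],(780,492),interpolation=cv2.INTER_CUBIC)
B=cv2.resize(s["frame"][138:228,250:335],(566,600),interpolation=cv2.INTER_CUBIC)
cv2.imwrite("pics/topcrop.png",A[:,:,::-1]);cv2.imwrite("pics/scenecrop.png",B[:,:,::-1])
E
```

```text
dark [343 143  10  49 165] [348.4 169.1] [[ 0.6657 -0.3055  0.11  ]]
dark [277 165  13  14 130] [282.9 171.7] [[ 0.6629 -0.1331  0.11  ]]
dark [332 167   6   3  14] [335.  167.9] [[ 0.6699 -0.2704  0.11  ]]
dark [377 191  11   2  13] [382.1 191.2] [[ 0.6054 -0.3911  0.11  ]]
dark [331 201  17  13 148] [340.  207.3] [[ 0.5658 -0.2789  0.11  ]]
dark [277 204   6   7  11] [278.7 207.7] [[ 0.5685 -0.1194  0.11  ]]
dark [357 206  12  11  92] [362.1 211.9] [[ 0.5524 -0.3361  0.11  ]]
dark [371 206   1   9   9] [371. 210.] [[ 0.5568 -0.3595  0.11  ]]
dark [379 218   5   3  12] [380.9 218.8] [[ 0.5335 -0.3841  0.11  ]]
grey [291 180  37   9 179] [309.6 182.7] ((309.0041198730469, 183.5450897216797), (7.9671454429626465, 35.761619567871094), 84.80557250976562) [[ 0.6344 -0.2059  0.072 ]]
grey [273 185  58  63 573] [295.  221.1] ((297.8437805175781, 221.43365478515625), (68.89743041992188, 33.927005767822266), 50.77432632446289) [[ 0.5325 -0.1721  0.072 ]]
grey [297 196  26  26 675] [309.5 208.5] ((309.5, 208.5), (25.0, 25.0), 90.0) [[ 0.5665 -0.2048  0.072 ]]
grey [329 200  21  18 113] [337.7 209.4] ((339.0000305175781, 208.5000457763672), (15.205260276794434, 21.0190372467041), 63.43495178222656) [[ 0.5646 -0.2846  0.072 ]]
```

View pics/topcrop.png

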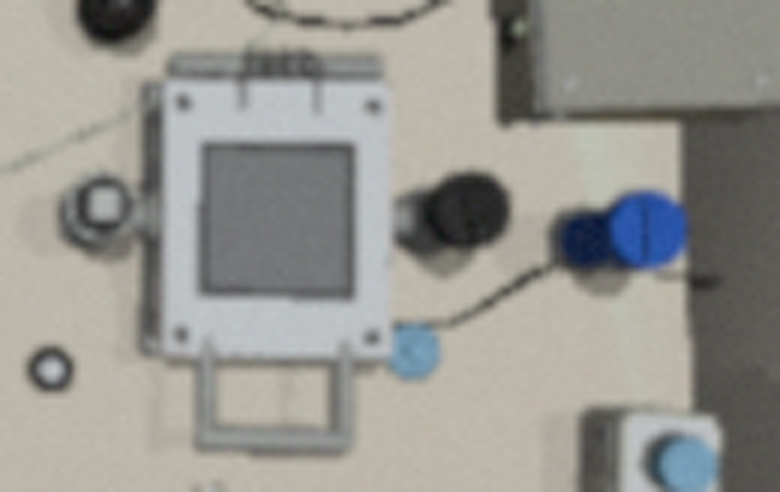

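View pics/scenecrop.png

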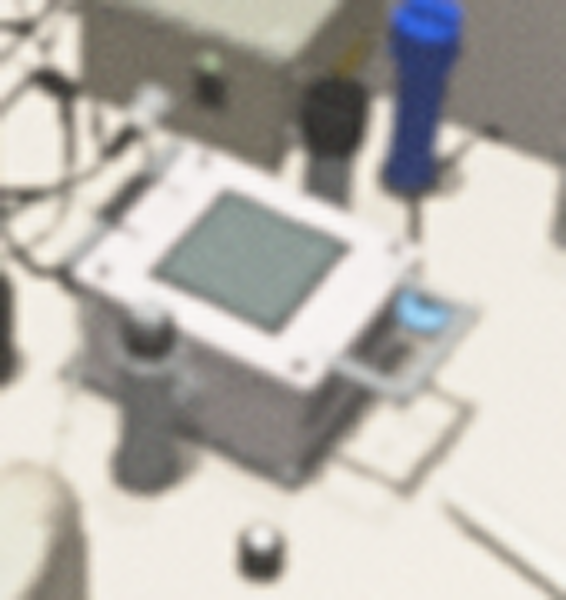

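The crops confirm it. The wide black ribbed cap with a bar across its top is on the right port (top crop (468,210)), and the square-headed plug is on the left (103,203). The blue look-alike (648,230) stands farther right. Next I'll compute the poses and cross-check them.

Run:
```python
import pickle
from u import *
d=pickle.load(open("cams.pkl","rb"));t=d["top"];s=d["scene"]
n=lambda x,y:((x+.5)/6-.5+264,(y+.5)/6-.5+172)
cap=ray(t,n(468,210),.11)[0];plug=ray(t,n(103,203),.108)[0]
W=ray(t,[n(203,143),n(355,143),n(354,297),n(200,296)],.072)
H=ray(t,[n(200,440),n(350,440)],.072)
print("cap",cap,"plug",plug,"dist",np.linalg.norm((cap-plug)[:2]),"mid",(cap+plug)[:2]/2)
v=(plug-cap)[:2];print("yaw ports",np.arctan2(-v[0],v[1]))
print("win c",W.mean(0));
for a,b in((1,0),(2,3)):
    v=(W[b]-W[a])[:2];print("yaw win",np.arctan2(-v[0],v[1]),np.linalg.norm(v))
for a,b in((3,0),(2,1)):
    v=(W[b]-W[a])[:2];print("yaw win",np.arctan2(v[1],v[0]),np.linalg.norm(v))
print("handle",H,H.mean(0))
# scene check: cap top in the scene crop (335,92); blue top (428,18)
S=lambda x,y:(x*85/566+250,y*90/600+138)
print("scene cap@.11",ray(s,S(335,97),.11),"plug@.108",ray(s,S(150,318),.108))
for z in(.11,.14,.17): print("blue",z,ray(t,n(648,230),z),ray(s,S(428,18),z))
```

```text
cap [ 0.56758547 -0.28315016  0.11      ] plug [ 0.5745293  -0.12493976  0.108     ] dist 0.1583627005577644 mid [ 0.57105738 -0.20404496]
yaw ports -0.04386165067132693
win c [ 0.56741223 -0.20593752  0.072     ]
yaw win -0.023701676121218714 0.06873365769185419
yaw win -0.03055601857239045 0.06918979107361495
yaw win -0.05345538027170624 0.06898243119303799
yaw win -0.046710155362884004 0.06944452658260566
handle [[ 0.46982118 -0.16747188  0.072     ]
 [ 0.46818434 -0.23445669  0.072     ]] [ 0.46900276 -0.20096428  0.072     ]
scene cap@.11 [[ 0.56597431 -0.28213754  0.11      ]] plug@.108 [[ 0.56900543 -0.11745866  0.108     ]]
blue 0.11 [[ 0.55702501 -0.36101083  0.11      ]] [[ 0.55411891 -0.35581594  0.11      ]]
blue 0.14 [[ 0.55571955 -0.35180763  0.14      ]] [[ 0.54108389 -0.32248308  0.14      ]]
blue 0.17 [[ 0.55441409 -0.34260444  0.17      ]] [[ 0.52804887 -0.28915022  0.17      ]]
```

The poses agree: the ports are 158 mm apart (160 given), the handle lies 102 mm in front, and the yaw is about -0.04. Now I'll approach the cap.

```bash
cat >> u.py <<'E'
from scipy.spatial.transform import Rotation as Rot
def down(a):
    "tool down, closing line at world angle a"
    Y=np.array([np.cos(a),np.sin(a),0]);Z=np.array([0,0,-1.])
    return Rot.from_matrix(np.c_[np.cross(Y,Z),Y,Z]).as_quat()
def show(o):
    print(f"t={o['time_s']:.2f} p={np.round(o['position'],4)} F={np.round(o['wrist_force'],2)} T={np.round(o['ft_torque'],2)} w={o['gripper_width']:.4f} g={o['grip_force']:.1f} j6={o['joint_pos'][5]:.3f}")
E
python3 - <<'E'
from workcell import bot,hand,kinematics,get_obs
from u import *
cap=np.array([.567,-.283]);P=lambda z:[*cap,z]
best=None
for k in(0,np.pi):
    a0=-.75+k;q0=kinematics.solve_ik(P(.18),down(a0));q1=kinematics.solve_ik(P(.18),down(a0+1.45))
    print(k,np.round(q0,3),np.round(q1,3))
    if q0 is not None and abs(q0[5])<2.9 and q1 is not None and abs(q1[5]-q0[5])<1.6 and (best is None or abs(q0[5])<abs(best[1])): best=(a0,q0[5])
a0=best[0]; print(a0)
p=get_obs()["position"]
bot.servo_line([p[0],p[1],.40],velocity=.3)
bot.reach(P(.38),down(a0)); show(get_obs())
bot.servo_line(P(.16),velocity=.25)
hand.move_gripper(.058,20)
show(get_obs())
from workcell import vision
import pickle
c=vision.read_camera("top");pickle.dump(c,open("c1.pkl","wb"))
s=vision.read_camera("scene")
cv2.imwrite("pics/s1.png",cv2.resize(s["frame"][110:240,200:370],(680,520),interpolation=cv2.INTER_CUBIC)[:,:,::-1])
E
```

```text
0 [-0.465  0.435  1.674 -0.     1.033  0.285] [-0.465  0.435  1.674 -0.     1.033 -1.165]
3.141592653589793 [-0.465  0.435  1.674 -0.     1.033 -2.857] [-0.465  0.435  1.674 -0.     1.033  1.976]
-0.75
t=4.16 p=[ 0.5673 -0.2824  0.38  ] F=[-0.88 -0.25  0.21] T=[ 0.05  0.01 -0.04] w=0.0856 g=0.0 j6=0.285
t=5.58 p=[ 0.5672 -0.2831  0.1606] F=[-0.06  0.65 -0.18] T=[ 0.01 -0.02 -0.03] w=0.0578 g=0.0 j6=0.285
```

View pics/s1.png

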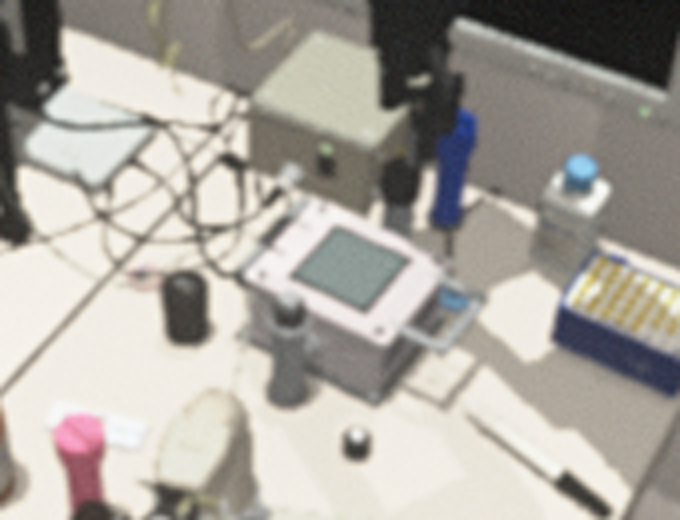

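The gripper's fingers straddle the cap ((395,100) and (440,130), cap at (402,175)). I'll descend with a force check, then close gently.

Run:
```python
from workcell import bot,hand,kinematics,get_obs
from u import *
x,y=.567,-.283
for z in(.125,.11,.098):
    bot.servo_line([x,y,z],velocity=.1);o=get_obs()
    if np.linalg.norm(o["wrist_force"])>5: print("contact");break
show(o)
for w in(.048,.043,.040,.038,.036,.034,.032):
    hand.move_gripper(w,20);o=get_obs();show(o)
    if np.linalg.norm(o["wrist_force"])>4 or o["grip_force"]>5: break
```

```text
t=6.75 p=[ 0.5666 -0.2828  0.0977] F=[-0.94  0.23 -0.27] T=[-0.02  0.02 -0.01] w=0.0580 g=0.0 j6=0.285
t=7.02 p=[ 0.5672 -0.2831  0.0984] F=[ 0.13  0.08 -0.48] T=[ 0.02 -0.03 -0.04] w=0.0481 g=0.0 j6=0.285
t=7.24 p=[ 0.5671 -0.283   0.0982] F=[-0.66  0.89  0.17] T=[-0.   -0.03  0.05] w=0.0430 g=0.0 j6=0.285
t=7.46 p=[ 0.567 -0.283  0.098] F=[ 0.76  0.2  -0.9 ] T=[-0.02 -0.01  0.02] w=0.0403 g=0.0 j6=0.285
t=7.67 p=[ 0.567 -0.283  0.098] F=[ 0.65  0.24 -0.85] T=[0.03 0.04 0.01] w=0.0382 g=0.0 j6=0.285
t=7.89 p=[ 0.5671 -0.2831  0.0981] F=[-0.19 -1.04 -0.08] T=[-0.12 -0.03 -0.  ] w=0.0359 g=0.3 j6=0.285
t=8.11 p=[ 0.5678 -0.2836  0.0984] F=[ 2.82 -2.19  0.04] T=[-0.6  -0.53  0.01] w=0.0340 g=2.5 j6=0.285
t=8.32 p=[ 0.5679 -0.2837  0.0985] F=[ 3.34 -4.33  0.69] T=[-0.68 -0.56 -0.07] w=0.0332 g=20.0 j6=0.285
```

Run:
```python
from workcell import bot,hand,kinematics,get_obs,vision
from u import *
hand.move_gripper(.028,45);show(get_obs())
q=np.array(get_obs()["joint_pos"])
q=np.array(kinematics.solve_ik([.5677,-.2836,.098],down(-.75)))
for d in(.3,.6,.9,1.2,1.45):
    g=q.copy();g[5]-=d;bot.goto_joints(g);show(get_obs())
hand.move_gripper(.058,45);show(get_obs())
bot.servo_line([.5675,-.2833,.20],velocity=.25)
bot.reach([.50,-.15,.30],down(.7))
c=vision.read_camera("top")
cv2.imwrite("pics/t2.png",cv2.resize(c["frame"][172:254,264:394],(780,492),interpolation=cv2.INTER_CUBIC)[:,:,::-1]);show(get_obs())
```

```text
t=8.54 p=[ 0.5679 -0.2838  0.0986] F=[ 2.92 -3.99  1.81] T=[-0.68 -0.54  0.01] w=0.0326 g=44.5 j6=0.285
t=8.93 p=[ 0.5678 -0.2837  0.0985] F=[-0.08 -1.59  5.64] T=[-0.2   0.01  0.04] w=0.0326 g=44.9 j6=-0.016
t=9.32 p=[ 0.5676 -0.2836  0.0986] F=[-0.14 -1.72  5.65] T=[-0.16  0.04  0.08] w=0.0325 g=45.0 j6=-0.316
t=9.72 p=[ 0.5674 -0.2836  0.0986] F=[-0.2  -1.1   5.75] T=[-0.15  0.19  0.06] w=0.0327 g=45.1 j6=-0.616
t=10.11 p=[ 0.5672 -0.2836  0.0985] F=[-2.07 -1.72  7.14] T=[-0.3   0.35  0.03] w=0.0323 g=45.1 j6=-0.916
t=10.46 p=[ 0.567  -0.2838  0.0986] F=[-2.86 -2.42  7.18] T=[-0.38  0.41  0.04] w=0.0326 g=45.2 j6=-1.166
t=10.82 p=[ 0.5675 -0.2833  0.0977] F=[ 0.52  0.92 -0.75] T=[-0.05  0.03  0.  ] w=0.0576 g=0.0 j6=-1.166
t=12.18 p=[ 0.5002 -0.1507  0.2986] F=[-0.97 -0.21  0.24] T=[0.03 0.07 0.09] w=0.0580 g=0.0 j6=-0.995
```

View pics/t2.png

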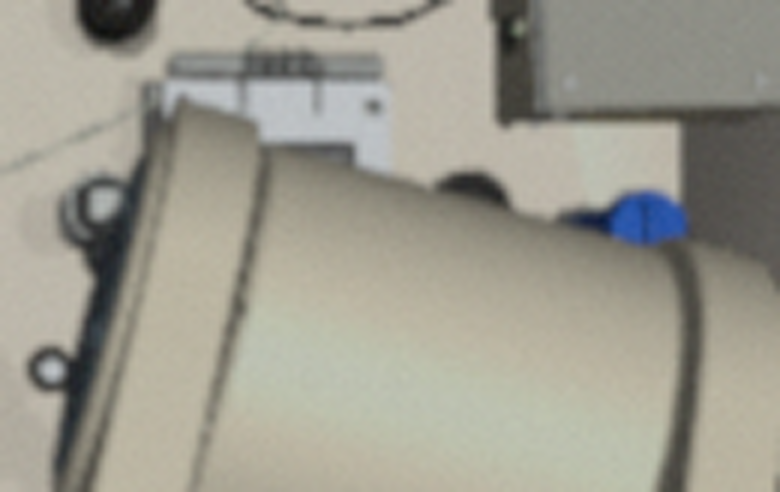

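The arm hides the cap in this view. I'll go above the handle, where the cap should be in sight, and compare its top bar before and after with the contrast stretched.

Run:
```python
from workcell import bot,hand,kinematics,get_obs,vision
from u import *
import pickle
bot.reach([.469,-.2,.22],down(-.04))
hand.move_gripper(.03,45)
bot.servo_line([.469,-.2,.14],velocity=.2);show(get_obs())
t0=pickle.load(open("cams.pkl","rb"))["top"]["frame"];c=vision.read_camera("top");pickle.dump(c,open("c2.pkl","wb"))
f=lambda im:cv2.resize(np.clip((im[196:220,330:354].astype(float)-15)*3.5,0,255).astype(np.uint8),(300,300),interpolation=cv2.INTER_CUBIC)
g=cv2.resize(c["frame"][172:254,264:394],(600,378),interpolation=cv2.INTER_CUBIC)[:200+178]
out=np.zeros((600,600,3),np.uint8);out[:300,:300]=f(t0);out[:300,300:]=f(c["frame"]);out[300:]=cv2.resize(g,(476,300)).repeat(1,0)[:, :476] if 0 else cv2.copyMakeBorder(cv2.resize(g,(476,300)),0,0,0,124,cv2.BORDER_CONSTANT)
cv2.imwrite("pics/t3.png",out[:,:,::-1])
```

```text
t=13.77 p=[ 0.4693 -0.2001  0.1404] F=[ 0.06  0.07 -0.21] T=[-0.01 -0.03 -0.04] w=0.0298 g=0.0 j6=-0.366
```

View pics/t3.png

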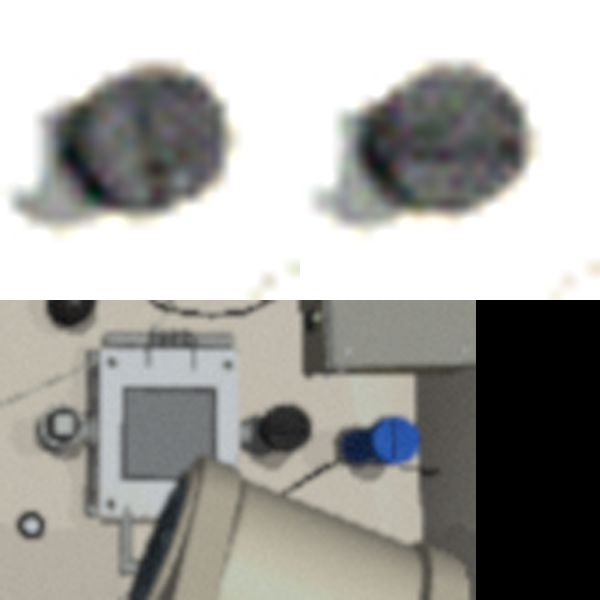

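The bar on the cap was vertical (left inset, x≈150) and is now horizontal (right inset, y≈150), so the cap turned about a quarter. Next I'll grip the handle.

Run:
```python
from workcell import bot,hand,kinematics,get_obs
from u import *
for z in(.10,.085,.067):
    bot.servo_line([.469,-.2,z],velocity=.1);o=get_obs();show(o)
    if np.linalg.norm(o["wrist_force"])>5: print("contact");break
else:
  for w in(.022,.018,.015,.012,.009,.006):
    hand.move_gripper(w,20);o=get_obs();show(o)
    if o["grip_force"]>5: break
```

```text
t=14.37 p=[ 0.4693 -0.2001  0.1004] F=[ 0.89 -1.01 -0.7 ] T=[-0.02 -0.05 -0.02] w=0.0302 g=0.0 j6=-0.366
t=14.67 p=[ 0.4688 -0.1999  0.085 ] F=[ 0.29  0.69 -0.78] T=[ 0.01  0.   -0.03] w=0.0299 g=0.0 j6=-0.366
t=15.00 p=[ 0.4687 -0.1999  0.0669] F=[ 0.19 -0.37 -0.57] T=[ 0.02  0.01 -0.01] w=0.0297 g=0.0 j6=-0.366
t=15.25 p=[ 0.4693 -0.2001  0.0675] F=[-0.73  0.06  0.2 ] T=[-0.04 -0.02 -0.04] w=0.0220 g=0.0 j6=-0.366
t=15.47 p=[ 0.4691 -0.2     0.0672] F=[-0.41  0.12  0.23] T=[ 0.02  0.   -0.03] w=0.0183 g=0.0 j6=-0.366
t=15.68 p=[ 0.469 -0.2    0.067] F=[0.84 0.14 0.11] T=[0.01 0.06 0.01] w=0.0151 g=0.0 j6=-0.366
t=15.90 p=[ 0.469 -0.2    0.067] F=[-0.71 -0.34  0.5 ] T=[-0.07  0.01  0.01] w=0.0119 g=0.0 j6=-0.366
t=16.12 p=[ 0.469 -0.2    0.067] F=[0.26 0.52 0.54] T=[-0.05  0.04 -0.01] w=0.0092 g=14.6 j6=-0.366
```

Both pads hold the bar with almost no side force. I'll raise it along the arc, tool kept pointing down, stopping if forces grow.

```bash
cat >> u.py <<'E'
xd=np.array([np.cos(-.04),np.sin(-.04),0]);hinge=np.array([.469,-.2,.067])+.168*xd
def arc(th): return hinge+.168*(-np.cos(th)*xd+np.sin(th)*np.array([0,0,1]))
E
python3 - <<'E'
from workcell import bot,hand,kinematics,get_obs,vision
from u import *
hand.move_gripper(.004,30)
for th in np.linspace(0,1.0,11)[1:]:
    bot.servo_line(arc(th),velocity=.08);o=get_obs();print(round(th,2),end=" ");show(o)
    if np.linalg.norm(o["wrist_force"])>15: print("force");break
s=vision.read_camera("scene")
cv2.imwrite("pics/s4.png",cv2.resize(s["frame"][110:240,200:370],(680,520),interpolation=cv2.INTER_CUBIC)[:,:,::-1])
E
```

```text
0.1 t=16.69 p=[ 0.4697 -0.2     0.084 ] F=[-0.36 -0.29 -1.74] T=[-0.12  0.22 -0.03] w=0.0088 g=29.3 j6=-0.365
0.2 t=17.05 p=[ 0.4721 -0.2001  0.1003] F=[-2.7  -1.4  -2.41] T=[-0.2   0.38 -0.07] w=0.0086 g=29.4 j6=-0.364
0.3 t=17.41 p=[ 0.476  -0.2003  0.1168] F=[-3.69 -2.02 -1.23] T=[-0.29  0.78  0.02] w=0.0088 g=29.5 j6=-0.361
0.4 t=17.77 p=[ 0.4815 -0.2005  0.1327] F=[-5.91 -2.62  0.29] T=[-0.35  1.02 -0.02] w=0.0087 g=29.5 j6=-0.357
0.5 t=18.12 p=[ 0.4884 -0.2008  0.1478] F=[-7.97 -2.89  2.29] T=[-0.41  1.37 -0.01] w=0.0085 g=29.6 j6=-0.352
0.6 t=18.48 p=[ 0.4967 -0.2011  0.1621] F=[-11.12  -2.2    4.26] T=[-0.38  1.83  0.03] w=0.0088 g=29.8 j6=-0.346
0.7 t=18.84 p=[ 0.5063 -0.2015  0.1757] F=[-13.09  -2.38   9.38] T=[-0.35  2.39  0.  ] w=0.0086 g=30.0 j6=-0.340
force
```

View pics/s4.png

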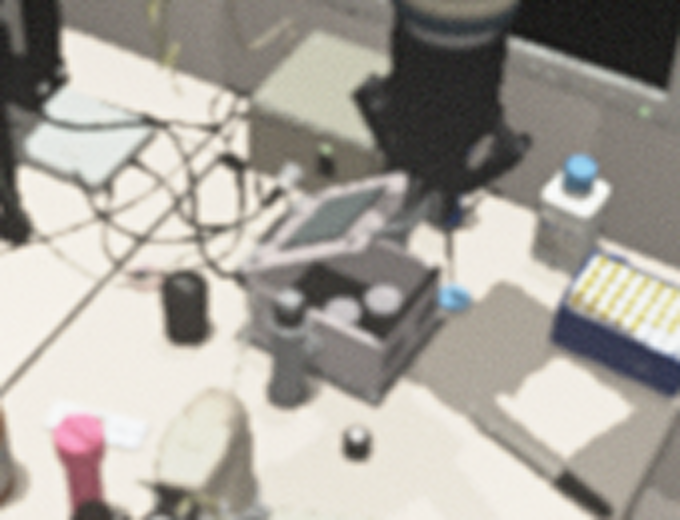

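The cover is at about 40° in the grip, and the vent cap is behind the gripper. The measured force points radially outward, so my arc runs slightly inside the true one. I'll trim the path outward from the measured radial force and go on.

```bash
cat > lift.py <<'E'
import sys,json,os
from workcell import bot,hand,kinematics,get_obs,vision
from u import *
def go(ths,off):
    for th in ths:
        bot.servo_line(arc(th)+off,velocity=.06);o=get_obs()
        u=-np.cos(th)*xd+np.sin(th)*np.array([0,0,1]);F=np.array(o["wrist_force"])
        fr=F@u; off=off+u*np.clip(fr/8000,-.0015,.0015)
        p=np.array(o["position"])-hinge
        print(f"{th:.2f} est={np.arctan2(p[2],-p@xd):.3f} r={np.hypot(p[2],p@xd):.4f} fr={fr:.1f} off={off.round(4)}",end=" ");show(o)
        if np.linalg.norm(F)>25: print("force");break
    np.save("off.npy",off);return off
E
python3 - <<'E'
from lift import *
go([.7,.72,.74,.78,.82,.86,.9,.95,1.0],np.zeros(3))
E
```

```text
0.70 est=0.691 r=0.1700 fr=16.7 off=[-0.0011  0.      0.001 ] t=19.14 p=[ 0.506  -0.2015  0.1754] F=[-14.15  -0.96   9.25] T=[-0.33  2.34  0.01] w=0.0094 g=30.0 j6=-0.340
0.72 est=0.720 r=0.1702 fr=8.7 off=[-0.002   0.0001  0.0017] t=19.39 p=[ 0.509  -0.2017  0.1792] F=[-7.67 -1.38  4.46] T=[-0.3   1.27 -0.04] w=0.0087 g=30.1 j6=-0.339
0.74 est=0.743 r=0.1704 fr=-0.0 off=[-0.002   0.0001  0.0017] t=19.64 p=[ 0.5115 -0.2017  0.1823] F=[-0.93 -1.78 -0.97] T=[-0.19  0.28 -0.06] w=0.0089 g=29.7 j6=-0.339
0.78 est=0.782 r=0.1706 fr=1.5 off=[-0.0021  0.0001  0.0018] t=19.90 p=[ 0.5159 -0.2019  0.1872] F=[-2.4  -1.93 -0.14] T=[-0.25  0.52  0.02] w=0.0086 g=29.8 j6=-0.336
0.82 est=0.821 r=0.1708 fr=1.3 off=[-0.0022  0.0001  0.0019] t=20.16 p=[ 0.5205 -0.2021  0.192 ] F=[-1.86 -2.97  0.21] T=[-0.3   0.58  0.02] w=0.0088 g=29.8 j6=-0.333
0.86 est=0.859 r=0.1710 fr=4.3 off=[-0.0026  0.0001  0.0023] t=20.42 p=[ 0.5252 -0.2023  0.1965] F=[-4.17 -2.17  2.15] T=[-0.28  0.79 -0.06] w=0.0087 g=29.8 j6=-0.330
0.90 est=0.899 r=0.1713 fr=0.3 off=[-0.0026  0.0001  0.0024] t=20.68 p=[ 0.5303 -0.2025  0.201 ] F=[-1.16 -2.56 -0.51] T=[-0.32  0.43  0.04] w=0.0084 g=29.5 j6=-0.328
0.95 est=0.947 r=0.1716 fr=4.6 off=[-0.0029  0.0001  0.0028] t=20.97 p=[ 0.5367 -0.2028  0.2063] F=[-4.1  -3.14  2.85] T=[-0.39  0.74 -0.04] w=0.0088 g=29.8 j6=-0.324
1.00 est=0.995 r=0.1719 fr=1.8 off=[-0.003   0.0001  0.003 ] t=21.26 p=[ 0.5433 -0.2031  0.2112] F=[-2.05 -3.15  0.88] T=[-0.53  0.58 -0.01] w=0.0088 g=29.5 j6=-0.320
```

The trim works: the trend matches the bar rolling about 5 mm along one pad, which gives a true angle of about 0.98 rad from the horizontal distance. I'll go a little past balance, hold, and come back down.

Run:
```python
from lift import *
def true():
    p=np.array(get_obs()["position"])-hinge; print("true~",np.arccos(-p@xd/.168))
off=go([1.05,1.1,1.14,1.17],np.load("off.npy"));true()
bot.dwell(.5);true()
s=vision.read_camera("scene")
im=[s["frame"][110:240,230:330]]
off=go([1.13,1.09,1.05,1.01,.97,.93],off);true()
bot.dwell(.4)
s=vision.read_camera("scene");im.append(s["frame"][110:240,230:330]);true()
cv2.imwrite("pics/s5.png",cv2.resize(np.hstack(im),(800,520),interpolation=cv2.INTER_CUBIC)[:,:,::-1])
```

```text
1.05 est=1.044 r=0.1723 fr=4.7 off=[-0.0033  0.0001  0.0035] t=21.55 p=[ 0.5503 -0.2034  0.2159] F=[-3.74 -2.56  3.35] T=[-0.51  0.65 -0.01] w=0.0086 g=29.6 j6=-0.317
1.10 est=1.091 r=0.1726 fr=3.2 off=[-0.0035  0.0001  0.0039] t=21.84 p=[ 0.5573 -0.2036  0.2201] F=[-3.36 -3.93  1.98] T=[-0.57  0.53  0.03] w=0.0084 g=29.5 j6=-0.313
1.14 est=1.130 r=0.1728 fr=-0.1 off=[-0.0035  0.0001  0.0039] t=22.10 p=[ 0.5632 -0.2039  0.2233] F=[-0.6  -4.32 -0.27] T=[-0.7   0.36 -0.03] w=0.0086 g=29.5 j6=-0.310
1.17 est=1.159 r=0.1727 fr=-1.5 off=[-0.0034  0.0001  0.0037] t=22.35 p=[ 0.5678 -0.204   0.2253] F=[ 0.04 -4.49 -1.51] T=[-0.69  0.1  -0.04] w=0.0086 g=30.1 j6=-0.307
true~ 1.1465526338564924
true~ 1.146426989175961
1.13 est=1.119 r=0.1727 fr=-5.9 off=[-0.0031  0.0001  0.0031] t=23.16 p=[ 0.5616 -0.2037  0.2224] F=[ 1.56 -5.26 -5.65] T=[-0.73 -0.3  -0.03] w=0.0090 g=29.9 j6=-0.310
1.09 est=1.080 r=0.1725 fr=1.9 off=[-0.0032  0.0001  0.0033] t=23.43 p=[ 0.5557 -0.2035  0.2191] F=[-1.53 -3.89  1.47] T=[-0.54  0.05 -0.04] w=0.0088 g=30.4 j6=-0.313
1.05 est=1.041 r=0.1724 fr=-1.4 off=[-0.0031  0.0001  0.0031] t=23.68 p=[ 0.5498 -0.2032  0.2158] F=[ 1.93 -3.42 -0.44] T=[-0.63 -0.45 -0.04] w=0.0086 g=30.2 j6=-0.317
1.01 est=1.000 r=0.1723 fr=-1.6 off=[-0.003   0.0001  0.003 ] t=23.94 p=[ 0.5438 -0.2029  0.2119] F=[ 1.19 -3.54 -1.  ] T=[-0.6  -0.37 -0.1 ] w=0.0087 g=30.2 j6=-0.320
0.97 est=0.961 r=0.1723 fr=0.4 off=[-0.0031  0.0001  0.003 ] t=24.20 p=[ 0.5383 -0.2027  0.2083] F=[-0.47 -3.18  0.28] T=[-0.46 -0.04 -0.07] w=0.0087 g=30.2 j6=-0.323
0.93 est=0.923 r=0.1723 fr=0.0 off=[-0.0031  0.0001  0.003 ] t=24.46 p=[ 0.5329 -0.2025  0.2044] F=[ 0.33 -2.61  0.33] T=[-0.4  -0.19 -0.1 ] w=0.0088 g=30.1 j6=-0.326
true~ 0.90321297623043
true~ 0.9066742407157858
```

View pics/s5.png

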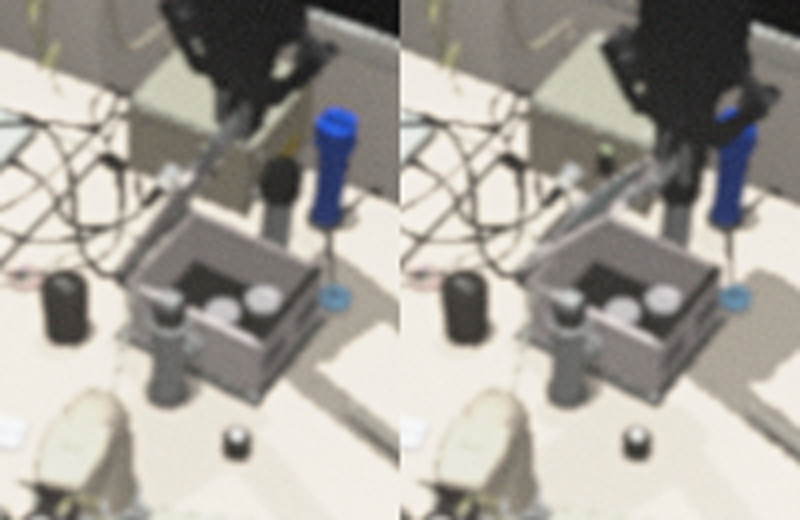

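The left half shows the raised pose at about 1.146 rad by arm position. The right half shows the cover still in the fingers (675,155) at about 0.905 rad, roughly 8° below balance. The knob, can and filter show no movement between the two frames. Handing in.

Run:
```python
from workcell import hand_in,get_obs
from u import *
show(get_obs());print(hand_in())
```

```text
t=24.91 p=[ 0.5334 -0.2025  0.2047] F=[-1.04 -1.68  1.07] T=[-0.28  0.01 -0.09] w=0.0087 g=30.2 j6=-0.326
the job is handed in; nothing more can be done
None
```

The job is handed in at 24.9 s, with no verdict returned: vent cap turned about 1.45 rad, drain plug not touched, and the cover raised to about 1.15 rad and now held still in the gripper at about 0.91 rad (angles estimated from the arm's position).

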